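# Start and tighten a threaded connector shell

## Task

Pick up the black connector shell with the orange stripe and set it on the brass threaded stub in the blue stand, stripe over the stand's white index line. Keeping light pressure on, turn it gently backward (counter-clockwise from above) until you feel it drop a step into the thread, then turn it forward (clockwise) until it is fully home on the brass flange, and let go. Do not force it: the stub must not twist in its collet nor the spring post be pushed to the bottom, and leave the other parts and the pliers where they are.

Things in the scene. Friction and masses are not known exactly. Their poses are not given: they have to be found in the camera images.
- shell: Black connector shell with an orange stripe, about 120 g, standing mouth down. Origin: centre of its underside (the mouth); z up along its axis, x towards the stripe. Round skirt 50 mm diameter, 0 to 40 mm high, then a hexagonal neck 32 mm across flats, 40 to 78 mm high (the top). Flats face the x axis and every 60 degrees from it. Skirt open below: bore 42 mm, 36 mm deep.
- shell_neck (a point): Point on the shell's axis, 62 mm above its underside, in the hexagonal neck: a good place for the TCP when gripping two parallel flats from above.
- shell_lug (a point): Inner tip of one of the shell's three inward thread lugs, under the stripe; the others are 120 degrees either side. Each is 6 mm wide, reaches in from the bore to 14.5 mm from the axis, and lies 4 to 7 mm above the mouth.
- seat (a point): Centre of the top face of the stub's brass flange (55 mm diameter), on the stand's axis, z up, 108 mm above the bench less what the spring post is pressed. The shell's underside rests here when home. Lugs on top of the thread ridges: underside 5 to 10.5 mm above the seat. Dropped into the gap: 4 to 5.5 mm above. Then clockwise it screws down 4.6 mm per radian, home after 60 to 90 degrees.
- nose (a point): Top of the brass stub, on the axis, 32 mm above the seat, 14 mm diameter, widening to 26 mm diameter 10 mm lower. Ridges: 39.4 mm diameter, up to 17 mm above the seat; three equal starts, 120 degrees apart. Ridge tops climb counter-clockwise 4.6 mm per radian, then end in a gap with about 8 degrees of play for the lugs and a stop beyond it. Clockwise on top there is a stop too.
- stand: Fixed stand: aluminium base 120 x 120 x 14 mm, blue column 68 mm diameter to 64 mm height, carrying the sprung post, collet and brass threaded stub. Origin: centre of the underside, z up, x towards the white index line.
- index (a point): Outer end of the white index line on the stand's base, 58 mm from the axis. The thread's angle to this line differs each time and is not measured, but with the shell's stripe over the line (or 120 degrees either way) the lugs come to rest on top of the ridges, and the drop follows after 5 to 80 degrees backward. A drop of only 2 or 3 mm is a lug caught on the edge: turn a little more.
- spring_post (a joint): Travel of the sprung post carrying the stub, in m: 0 up (unloaded), grows as pressed down, bottom at 0.014. About 3 N to start it, then 0.7 N per mm. Pressing beyond 0.0125 counts as pushed to the bottom.
- collet (a joint): Twist of the stub in its collet, rad, 0 at the start, counter-clockwise positive. It slips at about 0.4 N m; more than 0.08 rad either way is a spoiled part.
- spare_a: Bystander: smaller black shell with a blue band, 38 mm diameter, 60 mm tall, neck 22 mm diameter; origin at the centre of its underside. Leave alone.
- spare_b: Bystander: smaller black shell with a grey band, 38 mm diameter, 60 mm tall, neck 22 mm diameter; origin at the centre of its underside. Leave alone.
- pliers: Bystander: pliers with orange handles, 160 mm long, 60 mm wide, 13 mm high, lying flat; origin near the pivot, at bench height, jaws along x. Leave alone.

How it is judged (in metres and radians):
On the way:
1. the shell is set on top of the threaded stub (horizontal distance between shell and seat below 0.004 m and z of shell in the frame of seat below 0.0115 m and angle between shell's own z axis and vertical below 0.08 rad), for 0.1 s.
At the end, for the whole second after the job is handed in: The shell is screwed fully home: its underside within 1.3 mm of the flange, within 3 mm of the axis, upright within 0.05 rad, at rest and released (z of shell in the frame of seat between -0.002 and 0.0013 m and horizontal distance between shell and seat below 0.003 m and angle between shell's own z axis and vertical below 0.05 rad and linear speed of shell below 0.02 m/s); the robot touches nothing.
It fails at once if the stub twisted in its collet (more than 0.08 rad) (value of joint collet above 0.08 rad or value of joint collet below -0.08 rad).
It fails at once if the spring post pushed to the bottom (beyond 12.5 mm) (value of joint spring_post above 0.0125 m).
It fails at once if a spare shell or the pliers moved more than 30 mm (distance of any of spare_a, spare_b, pliers from where it was at the start of the episode above 0.03 m).
It also fails if it takes over 72 s, if anything falls off the work surface, if the arm or the gripper's body presses on something with over 40 N, if the wrist force passes 120 N, or if a joint passes its speed limit or range.

## Robot

A 6-joint arm with a two-finger parallel gripper is mounted at the origin on the work surface. World frame = base frame: x ahead of the robot, y to its left, z up, the work surface at z = 0. Lengths are in m, angles in degrees, forces in N, time in s.
With the tool pointing down it reaches from about 0.3 to 0.75 m from the base axis. Payload 8.5 kg.
Tool frame: the origin (TCP) lies between the finger pads, 19 mm behind the fingertips; this is the grasp point; z points along the fingers, y is the line along which they close (so a half turn about z gives the same grasp; the last joint's range is limited). The gripper opens to 85 mm and grips with 20 to 120 N. Pads are 22 mm wide; open, the fingers measure 114 mm over their backs; the gripper's body (76 mm by 85 mm) begins 54 mm behind the grasp point. The pads swing forward as they close: fully open they stand 13 mm farther back than shut.
Start: joints at [53.497, 21.807, 74.336, -0, 83.858, -12.336], TCP at [0.225, 0.502, 0.25] pointing down, gripper open.
Joint ranges: [-178.18, 178.18], [-50.72, 133.34], [12.68, 142.11], [-81.47, 261.47], [9.98, 163.14], [-165.26, 165.26]. Speed limits (degrees/s): [136.94, 136.94, 180, 180, 180, 180].

## Interface

Orientations are given as a 3x3 rotation matrix whose columns are the frame's x, y, z axes.
In Python, from rig import env, optics gives the robot as it stands.
- The arm moves only by the shell command python3 -m jog 'ROWS' [OPENING] [FORCE]. ROWS is JSON, a list of rows, each an object with "linear": the shift along the tool's x, y, z in units of 40 mm (1.0 is 40 mm), a list of three; "roll": the turn about the tool's z in units of 5 degrees (1.0 is 5 degrees). A call has 1 to 12 rows; each row shifts and turns the commanded pose from where the row before left it, along the tool's axes as they then stand; what a row does not reach is not made up. A row lasts 1/12 s, in which the tool goes at most 41.7 mm and 7.16 degrees, less where a joint would pass 70% of its speed; a pose out of reach is approached as far as the arm can. A call is refused whole if a number of a shift passes 1 or a number of a turn 1, either way. A call with a gripper value outside its range is refused whole. OPENING is the opening, from -1 (shut) to 1 (fully open), set as the call begins (- or left out, the last holds). The fingers move at their own pace and stop on an object; FORCE is the grip in N (left out, the last holds). Time passes only in rows, so rows that do not move let the fingers close. It gives the time, the measured TCP pose, the force, the opening and the grip force at its end, in the units of the state.
- env.observe(): the state, without advancing time (a new reading comes with each control period).
- optics.get_image(name): name is "scene" or "top" or "wrist"; returns the picture (384x512x3 uint8, red, green, blue); there is no depth.
- optics.calibration(name): a dict with "fov_y" (degrees; the focal length in pixels is half the picture's height over the tangent of half this angle, whatever the lens; pixels are square), "cx", "cy" (the principal point, pixels), "T" (4x4, takes a point from camera to world coordinates). Camera axes: x right, y down, z forward; pixel columns grow to the right and rows downward; lengths in m; the calibration is good to about 2 mm. A picture is of the moment at which its call begins: read the wrist's pose just before it. calibration takes no time and is no camera call; for the wrist camera it gives the pose at the moment of the call.
- env.close_job(): hands the job in; it is judged then, once.
The state is a dict: "time_s": time; "q": joint angles; "qvel": joint speeds; "joint_efforts": joint torques, N m; "position": TCP position; "tool_rot": TCP orientation; "ft_force": force on the tool from outside, world axes, zero at the start; "wrist_torque": the same for the moment, N m; "grip_width": finger opening in m; "gripper_force": force on a finger pad.
Only numpy, scipy, OpenCV 4.12 (cv2) and the standard library are available. Lean on these libraries where they do the work, as an engineer would, in place of code of your own. Each camera call takes 0.05 s, during which the arm holds its last target. There are 200 camera calls.

## Working session

There is one attempt and no reset: what is moved stays moved. The work goes in short steps, Python scripts to look and compute and a shell command to move; the robot and the scene stay as the last step left them, time stands still between calls to the robot, and variables do not carry over. Pictures are saved under pics/ and viewed, at most 10 in all, crops included, and the job is handed in when it is done.

```bash
mkdir -p pics; ls; python3 - <<'E'
from rig import env, optics
import cv2,numpy as np
for n in("top","scene"):
    im=optics.get_image(n); cv2.imwrite(f"pics/{n}0.png",im[:,:,::-1])
    c=optics.calibration(n); print(n,c["fov_y"],c["cx"],c["cy"],np.round(c["T"],4).tolist())
print(env.observe())
E
```

```text
pics
top 49.38698037875693 261.07628157036083 188.77076591003689 [[-0.0165, -0.9898, 0.1412, 0.4558], [-0.9999, 0.016, -0.0051, 0.0178], [0.0028, -0.1413, -0.99, 1.1566], [0.0, 0.0, 0.0, 1.0]]
scene 56.445955716983434 254.61170313252182 196.0582702669761 [[-0.5595, 0.5178, -0.6471, 1.0964], [0.8287, 0.3621, -0.4268, 0.3273], [0.0133, -0.7751, -0.6317, 0.6071], [0.0, 0.0, 0.0, 1.0]]
{'time_s': 0.1, 'q': array([ 5.34967016e+01,  2.18368048e+01,  7.43813946e+01,  9.86418201e-04,
        8.38577664e+01, -1.23352596e+01]), 'qvel': array([-0.0063827 , -0.10983041, -0.14410647, -0.01007428,  0.06303605,
        0.02457295]), 'joint_efforts': array([ 3.94443501e-03, -4.49222875e+01, -2.31657940e+01, -1.08603695e-04,
        3.65739041e-03, -4.60348474e-05]), 'position': array([0.22501901, 0.50158846, 0.24947076]), 'tool_rot': array([[-9.12347762e-01,  4.09415337e-01, -8.02468745e-04],
       [ 4.09416013e-01,  9.12347200e-01, -1.05556862e-03],
       [ 2.99964131e-04, -1.29158922e-03, -9.99999121e-01]]), 'ft_force': array([-0.37666944,  1.15198726,  0.68681151]), 'wrist_torque': array([0.02857526, 0.04124325, 0.0155492 ]), 'gripper_force': 0.0, 'grip_width': 0.0853512285872224}
```

View pics/top0.png

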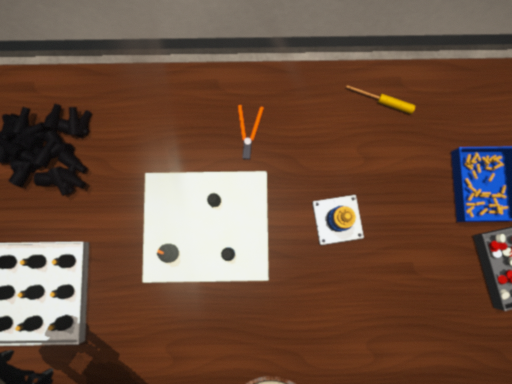

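View pics/scene0.png

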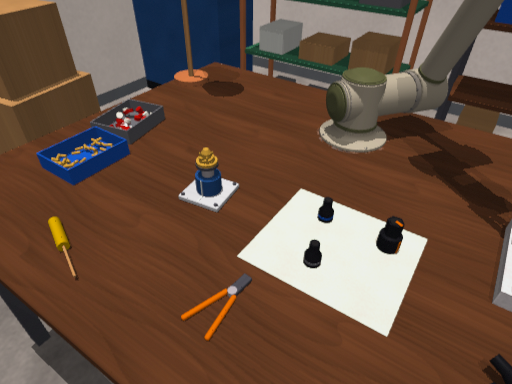

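The top view shows the shell near (168,253) with its stripe at the left, the spares near (214,200) and (228,254), the stand near (338,219), and the pliers near (247,140). I'll enlarge the shell and stand.

```bash
cat >h.py <<'E'
from rig import env, optics
import cv2,numpy as np
def cam(n):
    c=optics.calibration(n); f=192/np.tan(np.radians(c["fov_y"]/2)); return f,c["cx"],c["cy"],np.array(c["T"])
def plane(n,uv,z,c=None):
    f,cx,cy,T=c or cam(n); d=T[:3,:3]@np.array([(uv[0]-cx)/f,(uv[1]-cy)/f,1]); return T[:3,3]+d*(z-T[2,3])/d[2]
def proj(n,p,c=None):
    f,cx,cy,T=c or cam(n); q=T[:3,:3].T@(np.array(p)-T[:3,3]); return np.array([cx+f*q[0]/q[2],cy+f*q[1]/q[2]])
E
python3 - <<'E'
from h import *
im=cv2.imread("pics/top0.png")
a=cv2.resize(im[230:275,143:193],(400,360),interpolation=cv2.INTER_CUBIC)
b=cv2.resize(im[190:250,308:368],(400,400),interpolation=cv2.INTER_CUBIC)[:360]
cv2.imwrite("pics/c1.png",np.hstack([a,b]))
print(plane("top",(168,253),.05),plane("top",(214,200),.04),plane("top",(228,254),.04),plane("top",(338,219),0.014))
E
```

```text
[0.44780675 0.25858369 0.05      ] [0.58665876 0.13921604 0.04      ] [0.44249661 0.1023383  0.04      ] [ 0.53186078 -0.19718412  0.014     ]
```

View pics/c1.png

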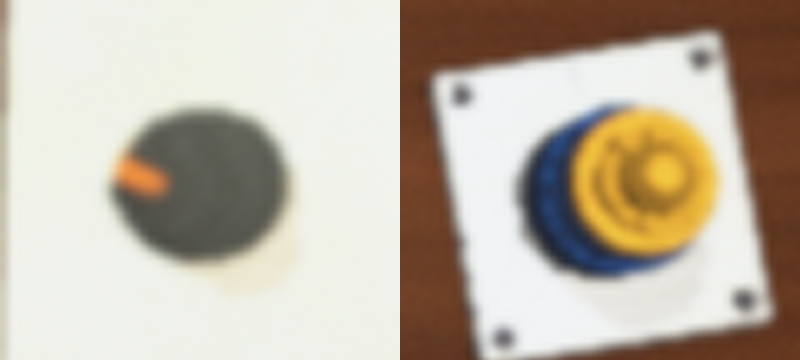

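The shell's stripe points left and slightly up, at crop (120,165)→(165,190). The stand plate is rotated about 8° and its index line isn't visible from here. I'll move over the shell to measure it with the wrist camera.

```bash
python3 -m jog '[{"linear":[-0.9,-0.41,0],"roll":0},{"linear":[-0.9,-0.41,0],"roll":0},{"linear":[-0.9,-0.41,0],"roll":0},{"linear":[-0.9,-0.41,0],"roll":0},{"linear":[-0.9,-0.41,0],"roll":0},{"linear":[-0.9,-0.41,0],"roll":0},{"linear":[-0.9,-0.41,0],"roll":0},{"linear":[-0.9,-0.41,0],"roll":0},{"linear":[0,0,0],"roll":0},{"linear":[0,0,0],"roll":0},{"linear":[0,0,0],"roll":0}]' 1
python3 - <<'E'
from h import *
c=cam("wrist"); im=optics.get_image("wrist"); cv2.imwrite("pics/w1.png",im[:,:,::-1])
print(c[:3],np.round(c[3],4).tolist()); s=env.observe(); print(s["position"],s["tool_rot"].round(4).tolist(),s["q"].round(1))
print(proj("wrist",(.447,.258,.078)))
np.save("w1.npy",c[3])
E
```

```text
time_s: 1.02
position: [0.4338, 0.2643, 0.2497]
tool_rot: [[-0.912, 0.41, -0.001], [0.41, 0.912, 0.0], [0.001, -0.0, -1.0]]
ft_force: [-0.3, -0.5, 0.6]
grip_width: 0.085
gripper_force: 0.0
(np.float64(307.15957033197543), 250.16386723477402, 194.4652521883482) [[0.4096, 0.8676, 0.282, 0.362], [0.9123, -0.3891, -0.1278, 0.2974], [-0.0011, 0.3096, -0.9509, 0.3739], [0.0, 0.0, 0.0, 1.0]]
[0.43349134 0.26479516 0.24985881] [[-0.9127, 0.4086, -0.0007], [0.4086, 0.9127, 0.0001], [0.0007, -0.0002, -1.0]] [ 18.   17.6  80.8   0.   81.6 -47.9]
[248.98673414 192.36397185]
```

View pics/w1.png

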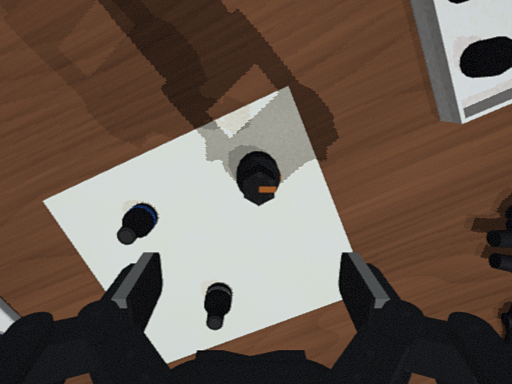

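The wrist view shows the shell: skirt near (258,170), neck top near (260,190), stripe at (266,189). I'll fit its pose by silhouette.

```bash
cat >>h.py <<'E'
from scipy.optimize import minimize
def shell_sil(par,c,S=4,off=(0,0),size=(512,384)):
    x,y,yaw=par; m=np.zeros((size[1]*S,size[0]*S),np.uint8)
    t=np.radians(np.arange(0,360,5)); h=yaw+np.radians(30+60*np.arange(6)); R=.016/np.cos(np.pi/6)
    for r,a,z0,z1 in((.025,t,0,.04),(R,h,.04,.078)):
        P=[proj(0,(x+r*np.cos(q),y+r*np.sin(q),z),c) for q in a for z in(z0,z1)]
        P=(np.array(P)-off+.5)*S-.5
        cv2.fillConvexPoly(m,cv2.convexHull(np.round(P*16).astype(np.int32)),255,shift=4)
    return cv2.resize(m,size,interpolation=cv2.INTER_AREA)/255.
E
python3 - <<'E'
from h import *
c=(307.15957,250.16387,194.46525,np.load("w1.npy"))
im=cv2.imread("pics/w1.png"); off=(220,130); W,H=85,90
cr=im[130:220,220:305].astype(float); g=cr.max(2)
hsv=cv2.cvtColor(im,cv2.COLOR_BGR2HSV)[130:220,220:305]; o=(hsv[:,:,0]<20)&(hsv[:,:,1]>140)
v,u=np.nonzero(o); print("orange",u.mean()+220,v.mean()+130,u.min()+220,u.max()+220,v.min()+130,v.max()+130,len(u))
mask=np.clip((100-g)/60,0,1); mask[o]=1
cost=lambda p:np.abs(shell_sil((p[0]/1000,p[1]/1000,p[2]/10),c,8,off,(W,H))-mask).sum()
for y0 in(0,5,10): 
    r=minimize(cost,(447,258,y0),method="Nelder-Mead",options=dict(initial_simplex=[(447,258,y0),(455,258,y0),(447,266,y0),(447,258,y0+4)],xatol=.05,fatol=.5)); print(r.x,r.fun, mask.sum())
x,y=r.x[:2]/1000
for z in(.04,.06,.078): 
    p=plane(0,(u.mean()+220,v.mean()+130),z,c); print(z,p,np.degrees(np.arctan2(p[1]-y,p[0]-x)),np.hypot(p[1]-y,p[0]-x))
a=cv2.resize(cr.astype(np.uint8),None,fx=6,fy=6,interpolation=cv2.INTER_NEAREST)
cv2.imwrite("pics/c2.png",np.hstack([a,cv2.cvtColor(cv2.resize((255*shell_sil((x,y,r.x[2]/10),c,8,off,(W,H))).astype(np.uint8),None,fx=3,fy=6),cv2.COLOR_GRAY2BGR)]))
# top view stripe
t=cv2.imread("pics/top0.png"); q=cv2.cvtColor(t,cv2.COLOR_BGR2HSV)[240:262,150:185]; v,u=np.nonzero((q[:,:,0]<20)&(q[:,:,1]>140)); 
for z in(.04,.06,.078): p=plane("top",(u.mean()+150,v.mean()+240),z); print("top",z,p,np.degrees(np.arctan2(p[1]-y,p[0]-x)))
E
```

```text
orange 267.15999999999997 188.54399999999998 258 280 176 192 125
[446.97579339 268.19734059   0.62633385] 81.86666666666667 1778.4333333333334
[447.53314259 268.02310126   6.19199371] 99.01764705882354 1778.4333333333334
[446.8997585  268.08650541  11.4026188 ] 81.85882352941177 1778.4333333333334
0.04 [0.46248192 0.27309945 0.04      ] 17.83354512879224 0.01636866737040235
0.06 [0.4564642  0.27455776 0.06      ] 34.08208216668203 0.011547973314388345
0.078 [0.45104826 0.27587023 0.078     ] 61.94368480568333 0.008820230790432352
top 0.04 [0.4514558  0.28131311 0.04      ] 70.99318719702286
top 0.06 [0.4515338  0.27659337 0.06      ] 61.421018166448796
top 0.078 [0.451604  0.2723456 0.078    ] 42.156814812826624
```

View pics/c2.png

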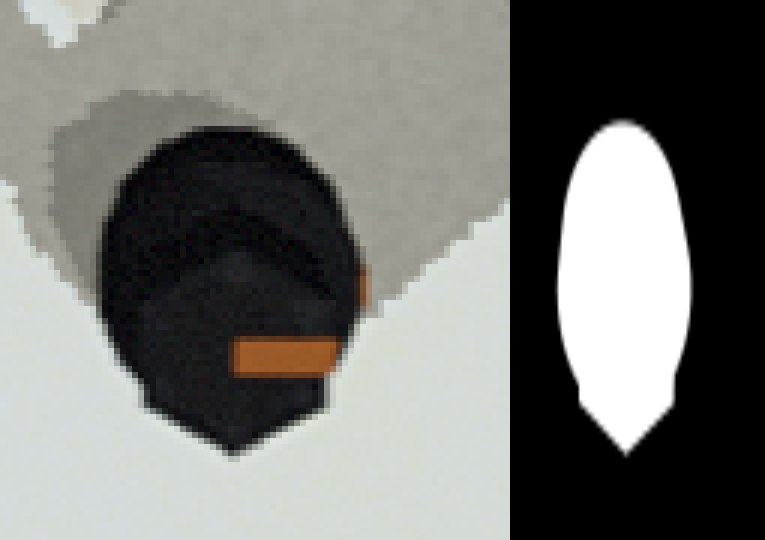

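The shell stands at about (0.447, 0.268), stripe towards yaw ≈ 65°, which already lines up with the tool's y axis. Before gripping, I'll look at the stand to find the index line.

```bash
python3 -m jog '[{"linear":[-0.56,-0.8,0],"roll":0},{"linear":[-0.56,-0.8,0],"roll":0},{"linear":[-0.56,-0.8,0],"roll":0},{"linear":[-0.56,-0.8,0],"roll":0},{"linear":[-0.56,-0.8,0],"roll":0},{"linear":[-0.56,-0.8,0],"roll":0},{"linear":[-0.56,-0.8,0],"roll":0},{"linear":[-0.56,-0.8,0],"roll":0},{"linear":[-0.56,-0.8,0],"roll":0},{"linear":[-0.56,-0.8,0],"roll":0},{"linear":[-0.56,-0.8,0],"roll":0},{"linear":[-0.56,-0.8,0],"roll":0}]' 1
python3 -m jog '[{"linear":[0,0,0],"roll":0},{"linear":[0,0,0],"roll":0},{"linear":[0,0,0],"roll":0}]'
python3 - <<'E'
from h import *
c=cam("wrist"); im=optics.get_image("wrist"); cv2.imwrite("pics/w2.png",im[:,:,::-1]); np.save("w2.npy",c[3])
l=cv2.createCLAHE(3,(4,4)); lab=cv2.cvtColor(im[:,:,::-1].copy(),cv2.COLOR_BGR2LAB); lab[:,:,0]=l.apply(lab[:,:,0]); 
b=cv2.cvtColor(lab,cv2.COLOR_LAB2BGR); cv2.imwrite("pics/w2b.png",cv2.resize(b[50:350,70:470],(800,600),interpolation=cv2.INTER_CUBIC))
s=env.observe(); print(s["position"],s["q"].round(1),np.round(c[3],4).tolist())
E
```

```text
time_s: 2.07
position: [0.5226, -0.1965, 0.2501]
tool_rot: [[-0.913, 0.407, 0.0], [0.407, 0.913, 0.0], [0.0, 0.0, -1.0]]
ft_force: [0.7, 1.2, 0.7]
grip_width: 0.0853
gripper_force: 0.0
time_s: 2.32
position: [0.5223, -0.1947, 0.2499]
tool_rot: [[-0.913, 0.408, -0.0], [0.408, 0.913, 0.001], [0.001, 0.0, -1.0]]
ft_force: [0.4, -0.0, 0.7]
grip_width: 0.0857
gripper_force: 0.0
[ 0.52231917 -0.19431794  0.25013535] [-32.6  22.5  73.1   0.   84.3 -98.5] [[0.4078, 0.8682, 0.2827, 0.4504], [0.9131, -0.3876, -0.1266, -0.1617], [-0.0003, 0.3097, -0.9508, 0.374], [0.0, 0.0, 0.0, 1.0]]
```

View pics/w2b.png

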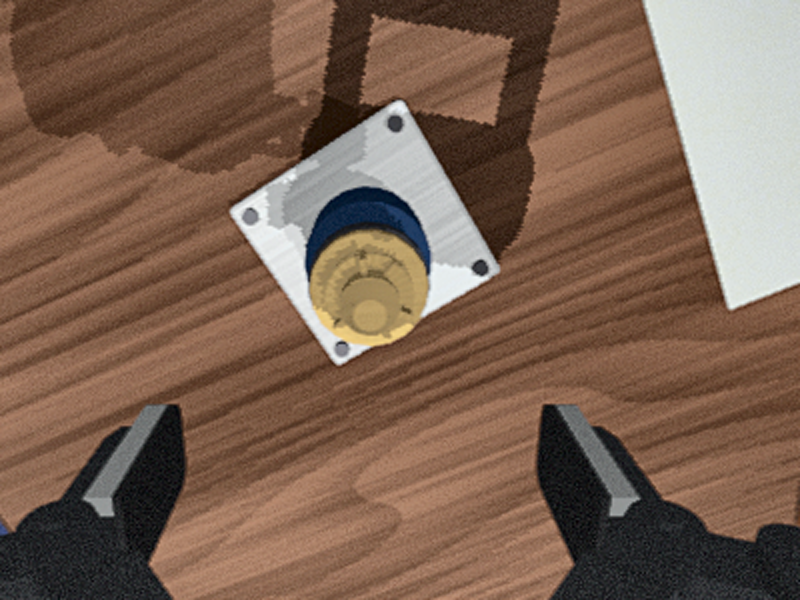

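The stand is in view, with plate corners at (400,100), (498,268), (338,365) and (232,210) in the crop. There are bright specks near (292,178) on the upper-left edge, probably the index line. I'll rectify the plate and stretch the contrast.

```bash
python3 - <<'E'
from h import *
c=(307.15957,250.16387,194.46525,np.load("w2.npy")); im=cv2.imread("pics/w2.png")
C=np.array([(400,100),(498,268),(338,365),(232,210)])/2.+(70,50)
P=np.array([plane(0,q,.014,c) for q in C]); print(P.round(4).tolist(),P.mean(0)); e=np.diff(np.vstack([P,P[:1]]),axis=0); print(np.hypot(e[:,0],e[:,1]),np.degrees(np.arctan2(e[:,1],e[:,0])))
ctr=P.mean(0)[:2]; N=500; k=150/N/1000 # world-aligned map; up=+x, left=+y
src=np.array([proj(0,(ctr[0]+a,ctr[1]+b,.014),c) for a,b in((.075,.075),(.075,-.075),(-.075,-.075),(-.075,.075))],np.float32)
M=cv2.getPerspectiveTransform(src,np.float32([(0,0),(N,0),(N,N),(0,N)]))
w=cv2.warpPerspective(im,M,(N,N),flags=cv2.INTER_CUBIC); cv2.imwrite("pics/r2.png",np.clip((w.astype(float)-90)*1.55,0,255))
E
```

```text
[[0.4648, -0.144, 0.014], [0.5794, -0.1276, 0.014], [0.5985, -0.2437, 0.014], [0.4816, -0.259, 0.014]] [ 0.53108118 -0.19355095  0.014     ]
[0.11570248 0.11769998 0.11785115 0.1161969 ] [   8.15336347  -80.65691202 -172.565266     98.30346696][ WARN:0@0.259] global loadsave.cpp:1063 imwrite_ Unsupported depth image for selected encoder is fallbacked to CV_8U.
```

View pics/r2.png

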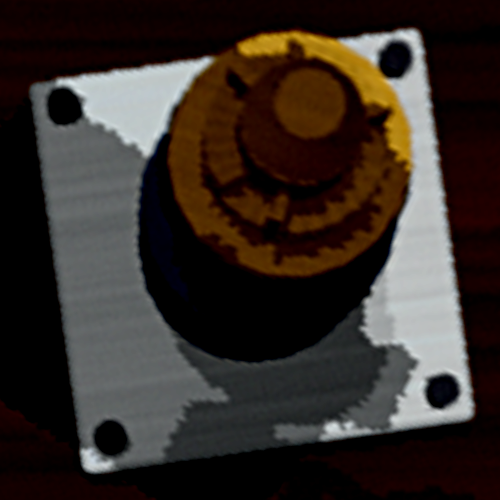

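The plate is at yaw ≈ 8.3° (mod 90), but no line shows on the three visible sides. The +x side is hidden by the stub. I'll check the top and scene pictures for it numerically, and shift the wrist camera forward to see that side.

```bash
python3 -m jog '[{"linear":[-0.9,0.4,0],"roll":0},{"linear":[-0.9,0.4,0],"roll":0},{"linear":[0,0,0],"roll":0},{"linear":[0,0,0],"roll":0},{"linear":[0,0,0],"roll":0},{"linear":[0,0,0],"roll":0}]' 1
python3 - <<'E'
from h import *
c=cam("wrist"); im=optics.get_image("wrist")[:,:,::-1].copy(); cv2.imwrite("pics/w3.png",im); np.save("w3.npy",c[3])
print(env.observe()["position"])
ctr=(.531,-.1935); N=400
def rect(im,c):
    src=np.array([proj(0,(ctr[0]+a,ctr[1]+b,.014),c) for a,b in((.075,.075),(.075,-.075),(-.075,-.075),(-.075,.075))],np.float32)
    M=cv2.getPerspectiveTransform(src,np.float32([(0,0),(N,0),(N,N),(0,N)])); return cv2.warpPerspective(im,M,(N,N),flags=cv2.INTER_CUBIC).astype(float)
a=rect(im,c); b=rect(cv2.imread("pics/top0.png"),cam("top"))
cv2.imwrite("pics/r3.png",np.clip(np.hstack([(a-100)*1.6,(b-150)*2.4]),0,255).astype(np.uint8))
E
```

```text
time_s: 2.87
position: [0.6003, -0.1955, 0.2507]
tool_rot: [[-0.913, 0.409, 0.0], [0.409, 0.913, -0.0], [-0.0, -0.0, -1.0]]
ft_force: [-0.0, 1.0, 0.8]
grip_width: 0.0854
gripper_force: 0.0
[ 0.60026487 -0.19585093  0.25078263]
```

View pics/r3.png

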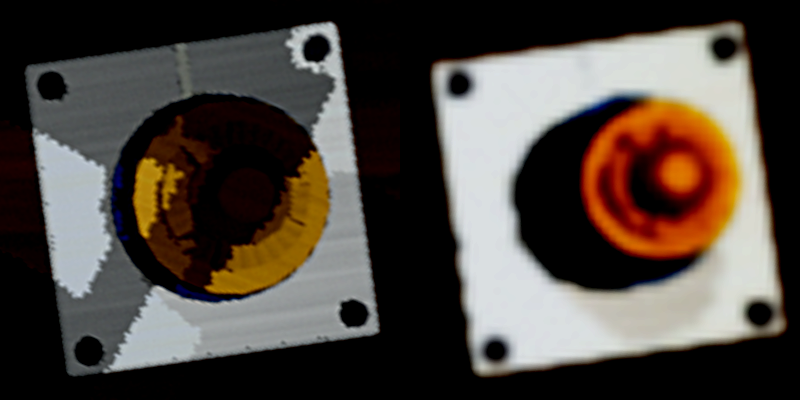

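The index line is visible at (182,45)–(187,90) in the rectified view, so the stand is at about (0.531, −0.1945), yaw ≈ 8°. Next I go back over the shell.

```bash
python3 -m jog '[{"linear":[0.69,0.75,0],"roll":0},{"linear":[0.69,0.75,0],"roll":0},{"linear":[0.69,0.75,0],"roll":0},{"linear":[0.69,0.75,0],"roll":0},{"linear":[0.69,0.75,0],"roll":0},{"linear":[0.69,0.75,0],"roll":0},{"linear":[0.69,0.75,0],"roll":0},{"linear":[0.69,0.75,0],"roll":0},{"linear":[0.69,0.75,0],"roll":0},{"linear":[0.69,0.75,0],"roll":0},{"linear":[0.69,0.75,0],"roll":0},{"linear":[0.69,0.75,0],"roll":0}]' 1
python3 -m jog '[{"linear":[0,0,0.5],"roll":0},{"linear":[0,0,0.5],"roll":0},{"linear":[0,0,0],"roll":0},{"linear":[0,0,0],"roll":0},{"linear":[0,0,0],"roll":0}]'
python3 - <<'E'
from h import *
c1=(307.15957,250.16387,194.46525,np.load("w1.npy")); print("stripe inner end",plane(0,(258.8,189.5),.078,c1),plane(0,(276,189.5),.078,c1))
s=env.observe();c=cam("wrist"); im=optics.get_image("wrist")[:,:,::-1].copy(); cv2.imwrite("pics/w4.png",im)
uv=proj(0,(.447,.268,.04),c).astype(int); off=(uv[0]-70,uv[1]-70); W=H=140
cr=im[off[1]:off[1]+H,off[0]:off[0]+W]; hsv=cv2.cvtColor(cr,cv2.COLOR_BGR2HSV); o=(hsv[:,:,0]<20)&(hsv[:,:,1]>140)
mask=np.clip((100-cr.astype(float).max(2))/60,0,1); mask[o]=1
n,lab,st,_=cv2.connectedComponentsWithStats((mask>.3).astype(np.uint8)); k=lab[70,70]; mask*=cv2.dilate((lab==k).astype(np.uint8),np.ones((3,3)))
cost=lambda p:np.abs(shell_sil((p[0]/1000,p[1]/1000,p[2]/10),c,6,off,(W,H))-mask).sum()
r=minimize(cost,(447,268,11.3),method="Nelder-Mead",options=dict(initial_simplex=[(447,268,11.3),(451,268,11.3),(447,272,11.3),(447,268,12)],xatol=.05,fatol=.5)); print(r.x,np.degrees(r.x[2]/10),r.fun,mask.sum())
R=s["tool_rot"];d=np.array([*r.x[:2]/1000,.063])-s["position"]; print(s["position"],"tool shift/40mm",R.T@d/.04, np.degrees(np.arctan2(R[1,1],R[0,1])))
E
```

```text
time_s: 3.92
position: [0.4446, 0.2688, 0.2508]
tool_rot: [[-0.912, 0.41, 0.001], [0.41, 0.912, 0.0], [-0.001, 0.001, -1.0]]
ft_force: [0.6, -0.0, 0.5]
grip_width: 0.0858
gripper_force: 0.0
time_s: 4.33
position: [0.4466, 0.2671, 0.2114]
tool_rot: [[-0.912, 0.41, 0.002], [0.41, 0.912, 0.001], [-0.001, 0.001, -1.0]]
ft_force: [0.9, -0.1, 1.1]
grip_width: 0.0856
gripper_force: 0.0
stripe inner end [0.44852649 0.26778809 0.078     ] [0.45561863 0.28359996 0.078     ]
[447.22197631 268.32097835  11.39821291] 65.30694935370333 87.83725490196079 2288.366666666667
[0.44658433 0.26714606 0.21138758] tool shift/40mm [2.6188430e-03 2.8916614e-02 3.7097264e+00] 65.78195954477678
```

```bash
python3 -m jog '[{"linear":[0,0.03,0.7],"roll":0},{"linear":[0,0,0.7],"roll":0},{"linear":[0,0,0.7],"roll":0},{"linear":[0,0,0.7],"roll":0},{"linear":[0,0,0.5],"roll":0},{"linear":[0,0,0.4],"roll":0},{"linear":[0,0,0],"roll":0},{"linear":[0,0,0],"roll":0},{"linear":[0,0,0],"roll":0}]'
python3 -m jog '[{"linear":[0,0,0],"roll":0},{"linear":[0,0,0],"roll":0},{"linear":[0,0,0],"roll":0},{"linear":[0,0,0],"roll":0},{"linear":[0,0,0],"roll":0},{"linear":[0,0,0],"roll":0},{"linear":[0,0,0],"roll":0},{"linear":[0,0,0],"roll":0},{"linear":[0,0,0],"roll":0},{"linear":[0,0,0],"roll":0}]' -1 60
```

```text
time_s: 5.13
position: [0.4477, 0.2687, 0.0636]
tool_rot: [[-0.912, 0.41, 0.003], [0.41, 0.912, 0.001], [-0.002, 0.002, -1.0]]
ft_force: [0.1, 0.4, 0.9]
grip_width: 0.0854
gripper_force: 0.0
time_s: 5.97
position: [0.4469, 0.2687, 0.0625]
tool_rot: [[-0.912, 0.409, 0.001], [0.409, 0.912, 0.0], [-0.001, 0.0, -1.0]]
ft_force: [-1.5, -0.3, 5.9]
grip_width: 0.0312
gripper_force: 59.4
```

Gripped with the TCP 62.5 mm above the underside. Now lift while rolling the stripe to the index direction: 57.6° clockwise.

```bash
python3 -m jog '[{"linear":[0,0,-0.4],"roll":0.96},{"linear":[0,0,-0.4],"roll":0.96},{"linear":[0,0,-0.4],"roll":0.96},{"linear":[0,0,-0.4],"roll":0.96},{"linear":[0,0,-0.4],"roll":0.96},{"linear":[0,0,-0.4],"roll":0.96},{"linear":[0,0,-0.4],"roll":0.96},{"linear":[0,0,-0.4],"roll":0.96},{"linear":[0,0,-0.4],"roll":0.96},{"linear":[0,0,-0.4],"roll":0.96},{"linear":[0,0,-0.4],"roll":0.96},{"linear":[0,0,-0.4],"roll":0.96}]'
python3 -m jog '[{"linear":[0,0,0],"roll":0},{"linear":[0,0,0],"roll":0},{"linear":[0,0,0],"roll":0}]'
python3 - <<'E'
from h import *
s=env.observe();R=s["tool_rot"];d=np.array([.5313,-.1945,.25])-s["position"]; print(s["position"],s["grip_width"],"shift",R.T@d/.04, np.degrees(np.arctan2(R[1,1],R[0,1])),s["q"].round(1))
E
```

```text
time_s: 6.97
position: [0.4465, 0.2685, 0.2545]
tool_rot: [[-0.139, 0.99, -0.001], [0.99, 0.139, -0.0], [-0.0, -0.001, -1.0]]
ft_force: [0.2, 0.1, -1.1]
grip_width: 0.0312
gripper_force: 59.5
time_s: 7.22
position: [0.4463, 0.2685, 0.2528]
tool_rot: [[-0.146, 0.989, -0.002], [0.989, 0.146, -0.001], [-0.0, -0.002, -1.0]]
ft_force: [0.1, -0.5, -1.2]
grip_width: 0.0313
gripper_force: 59.6
[0.44629584 0.26849796 0.25277594] 0.031272215706965784 shift [-11.76097037   0.41791695   0.07246368] 8.368943126297896 [18.  18.8 78.5  0.  82.8  9.6]
```

```bash
python3 -m jog '[{"linear":[-0.98,0.035,0],"roll":0},{"linear":[-0.98,0.035,0],"roll":0},{"linear":[-0.98,0.035,0],"roll":0},{"linear":[-0.98,0.035,0],"roll":0},{"linear":[-0.98,0.035,0],"roll":0},{"linear":[-0.98,0.035,0],"roll":0},{"linear":[-0.98,0.035,0],"roll":0},{"linear":[-0.98,0.035,0],"roll":0},{"linear":[-0.98,0.035,0],"roll":0},{"linear":[-0.98,0.035,0],"roll":0},{"linear":[-0.98,0.035,0],"roll":0},{"linear":[-0.98,0.035,0],"roll":0}]'
python3 -m jog '[{"linear":[0,0,0],"roll":0},{"linear":[0,0,0],"roll":0},{"linear":[0,0,0],"roll":0},{"linear":[0,0,0],"roll":0},{"linear":[0,0,0],"roll":0}]'
python3 - <<'E'
from h import *
s=env.observe();R=s["tool_rot"];p=s["position"];d=np.array([.5313,-.1945,.25])-p; print(p,"shift",R.T@d/.04, np.degrees(np.arctan2(R[1,1],R[0,1])),s["ft_force"],s["q"].round(1))
a=optics.get_image("scene")[:,:,::-1].copy(); c=cam("scene"); cv2.imwrite("pics/s5.png",a)
w=optics.get_image("wrist")[:,:,::-1].copy(); cv2.imwrite("pics/w5.png",w); np.save("w5.npy",cam("wrist")[3])
u=proj(0,(.5313,-.1945,.15),c).astype(int)
for z in(.108,.14): print("scene axis",z,proj(0,(.5313,-.1945,z),c)-u+(40,50))
print("shell axis", [ (proj(0,(p[0],p[1],p[2]-.0625+h),c)-u+(40,50)).round(1).tolist() for h in(0,.04)])
a=cv2.resize(a[u[1]-50:u[1]+50,u[0]-40:u[0]+40],(400,500),interpolation=cv2.INTER_CUBIC); 
cv2.imwrite("pics/c5.png",np.hstack([a,cv2.resize(w[70:,56:456],(400,314)).copy() if 0 else cv2.copyMakeBorder(cv2.resize(w[70:,56:456],(400,314)),0,186,0,0,cv2.BORDER_CONSTANT)]))
E
```

```text
time_s: 8.22
position: [0.5303, -0.1964, 0.2525]
tool_rot: [[-0.145, 0.989, -0.002], [0.989, 0.145, 0.001], [0.002, -0.002, -1.0]]
ft_force: [1.6, 0.3, -0.6]
grip_width: 0.0309
gripper_force: 59.6
time_s: 8.63
position: [0.5306, -0.1933, 0.254]
tool_rot: [[-0.145, 0.989, -0.0], [0.989, 0.145, 0.0], [0.0, -0.0, -1.0]]
ft_force: [0.1, 0.0, -0.3]
grip_width: 0.0311
gripper_force: 59.6
[ 0.53063236 -0.19329742  0.25395091] shift [-0.03220348  0.01217423  0.09875858] 8.345628282259078 [ 0.0642397   0.03396255 -0.26555268] [-32.   23.2  71.5   0.   85.4 -40.4]
scene axis 0.108 [41.99082245 64.53868849]
scene axis 0.14 [41.05112168 53.63705828]
shell axis [[40.0, 35.1], [38.7, 19.6]]
```

View pics/c5.png

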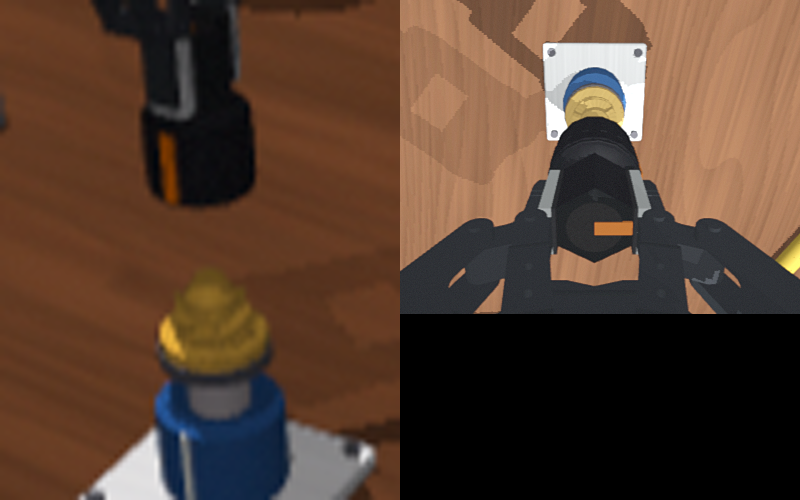

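In the scene view the shell hangs above the stub with the stripe towards the camera, and the flange is centred near col 215 of the crop against the shell at about 200. I'll fit the brass axis in all the views to refine it.

```bash
python3 - <<'E'
from h import *
W=lambda n:(307.15957,250.16387,194.46525,np.load(n))
t=np.radians(np.arange(0,360,5))
def sil(p,c,off,size,S=6):
    P=[proj(0,(p[0]+r*np.cos(a),p[1]+r*np.sin(a),z),c) for r,z in((.0275,.105),(.0275,.108),(.013,.13),(.007,.14)) for a in t] 
    m=np.zeros((size[1]*S,size[0]*S),np.uint8)
    P=(np.array(P)-off+.5)*S-.5; n=len(t); hull=lambda q:cv2.convexHull(np.round(q*16).astype(np.int32))
    cv2.fillConvexPoly(m,hull(P[:2*n]),255,shift=4); cv2.fillConvexPoly(m,hull(P[2*n:]),255,shift=4); 
    return cv2.resize(m,size,interpolation=cv2.INTER_AREA)/255.
for f,c,win in(("w2",W("w2.npy"),45),("w3",W("w3.npy"),60),("top0",cam("top"),22),("scene0",cam("scene"),24),("s5",cam("scene"),24)):
    im=cv2.imread(f"pics/{f}.png"); u=proj(0,(.5313,-.1945,.115),c).round().astype(int); off=u-win
    cr=im[off[1]:off[1]+2*win,off[0]:off[0]+2*win]; h=cv2.cvtColor(cr,cv2.COLOR_BGR2HSV)
    m=((h[:,:,0]>=16)&(h[:,:,0]<=35)&(h[:,:,1]>110)).astype(np.uint8)
    k=np.ones((3,3),np.uint8); m=cv2.morphologyEx(m,cv2.MORPH_CLOSE,k)
    n,lab,st,_=cv2.connectedComponentsWithStats(m); m=(lab==1+st[1:,4].argmax()).astype(float)
    if f=="w3": cv2.imwrite("pics/m3.png",m*255)
    r=minimize(lambda p:np.abs(sil(np.array(p)/1000,c,off,(2*win,2*win))-m).sum(),(531,-194),method="Nelder-Mead",options=dict(initial_simplex=[(531,-194),(535,-194),(531,-190)],xatol=.05,fatol=.3)); print(f,r.x,r.fun,m.sum())
# shell in hand in scene
c=cam("scene"); s=env.observe(); p=s["position"]
im=cv2.imread("pics/s5.png"); 
g=im.max(2).astype(float); h=cv2.cvtColor(im,cv2.COLOR_BGR2HSV)
for hz in(.012,.02,.028):
    q=proj(0,(p[0],p[1],p[2]-.0625+hz),c); v=int(round(q[1])); row=slice(int(q[0])-20,int(q[0])+21)
    dark=(g[v,row]<45)|((h[v,row,0]<18)&(h[v,row,1]>180)&(g[v,row]>120)); i=np.nonzero(dark)[0]+int(q[0])-20; print("shell row",v,"pred col",q[0],"seen",i.min(),i.max(),(i.min()+i.max())/2)
E
```

```text
w2 [ 531.05308008 -193.87104106] 101.45882352941176 2701.0
w3 [ 531.42480445 -193.78972292] 143.3372549019608 3343.0
top0 [ 530.74067116 -194.70051193] 19.713725490196076 375.0
scene0 [ 535.82211304 -189.12188721] 52.090196078431376 341.0
s5 [ 536.94431329 -188.41978788] 45.63921568627451 333.0
shell row 124 pred col 203.5108613904385 seen 193 214 203.5
shell row 121 pred col 203.2482822417338 seen 193 214 203.5
shell row 118 pred col 202.9825172345885 seen 192 213 202.5[ WARN:0@0.341] global loadsave.cpp:1063 imwrite_ Unsupported depth image for selected encoder is fallbacked to CV_8U.
```

Wrist and top agree on (0.531, −0.194). Descending to just above the nose, then slowly down.

```bash
python3 -m jog '[{"linear":[-0.02,0.015,0.3],"roll":0.06},{"linear":[0,0,0.4],"roll":0},{"linear":[0,0,0.3],"roll":0},{"linear":[0,0,0.2],"roll":0},{"linear":[0,0,0.05],"roll":0},{"linear":[0,0,0.05],"roll":0},{"linear":[0,0,0.05],"roll":0},{"linear":[0,0,0.05],"roll":0},{"linear":[0,0,0.05],"roll":0},{"linear":[0,0,0.05],"roll":0},{"linear":[0,0,0],"roll":0},{"linear":[0,0,0],"roll":0}]'
python3 -m jog '[{"linear":[0,0,0.04],"roll":0},{"linear":[0,0,0.04],"roll":0},{"linear":[0,0,0.04],"roll":0},{"linear":[0,0,0.04],"roll":0},{"linear":[0,0,0],"roll":0},{"linear":[0,0,0],"roll":0}]'
```

```text
time_s: 9.73
position: [0.5314, -0.1952, 0.194]
tool_rot: [[-0.138, 0.99, -0.0], [0.99, 0.138, 0.0], [0.0, -0.0, -1.0]]
ft_force: [-0.0, -0.4, -1.1]
grip_width: 0.031
gripper_force: 59.6
time_s: 10.23
position: [0.5314, -0.1952, 0.1875]
tool_rot: [[-0.138, 0.99, -0.0], [0.99, 0.138, 0.0], [0.0, -0.0, -1.0]]
ft_force: [-0.0, 0.3, -1.9]
grip_width: 0.0312
gripper_force: 59.6
```

```bash
python3 -m jog '[{"linear":[0.025,0,0.03],"roll":0},{"linear":[0,0,0.03],"roll":0},{"linear":[0,0,0.03],"roll":0},{"linear":[0,0,0.03],"roll":0},{"linear":[0,0,0],"roll":0},{"linear":[0,0,0],"roll":0}]'
python3 -m jog '[{"linear":[0,0,0.03],"roll":0},{"linear":[0,0,0.03],"roll":0},{"linear":[0,0,0.03],"roll":0},{"linear":[0,0,0],"roll":0},{"linear":[0,0,0],"roll":0}]'
```

```text
time_s: 10.73
position: [0.5313, -0.1942, 0.1828]
tool_rot: [[-0.138, 0.99, -0.0], [0.99, 0.138, 0.0], [0.0, -0.0, -1.0]]
ft_force: [-0.3, -0.1, 0.2]
grip_width: 0.0311
gripper_force: 59.6
time_s: 11.15
position: [0.5314, -0.1943, 0.1796]
tool_rot: [[-0.138, 0.99, 0.001], [0.99, 0.138, -0.0], [-0.0, 0.0, -1.0]]
ft_force: [-0.8, 0.1, 3.4]
grip_width: 0.031
gripper_force: 60.0
```

```bash
python3 -m jog '[{"linear":[0,0,0.025],"roll":0},{"linear":[0,0,0.025],"roll":0},{"linear":[0,0,0.025],"roll":0},{"linear":[0,0,0],"roll":0},{"linear":[0,0,0],"roll":0}]'
```

```text
time_s: 11.57
position: [0.5314, -0.1943, 0.1764]
tool_rot: [[-0.138, 0.99, 0.0], [0.99, 0.138, -0.0], [-0.0, 0.0, -1.0]]
ft_force: [0.1, -0.6, 4.7]
grip_width: 0.0314
gripper_force: 60.2
```

Contact with the spring post pressed about 4 mm. Now turn backward gently, watching the force.

```bash
cat >o.py <<'E'
from rig import env
import numpy as np
s=env.observe();R=s["tool_rot"];print("yaw",round(np.degrees(np.arctan2(R[1,1],R[0,1])),1),"z",s["position"][2].round(4),"F",s["ft_force"].round(1),"T",s["wrist_torque"].round(3))
E
J='python3 -m jog'; python3 o.py
python3 -m jog '[{"linear":[0,0,0],"roll":-0.4},{"linear":[0,0,0],"roll":-0.4},{"linear":[0,0,0],"roll":-0.4},{"linear":[0,0,0],"roll":0}]' >/dev/null; python3 o.py
python3 -m jog '[{"linear":[0,0,0],"roll":-0.4},{"linear":[0,0,0],"roll":-0.4},{"linear":[0,0,0],"roll":-0.4},{"linear":[0,0,0],"roll":0}]' >/dev/null; python3 o.py
```

```text
yaw 7.9 z 0.1764 F [ 0.1 -0.6  4.7] T [-0.067  0.106  0.036]
yaw 14.0 z 0.1766 F [0.4 0.4 4.4] T [-0.015 -0.147 -0.024]
yaw 20.0 z 0.1755 F [ 0.4  0.2 -0.6] T [ 0.008 -0.013  0.024]
```

The force fell away, which looks like the drop, after 6–12°. Pressing a little to measure the new contact height.

```bash
for i in 1; do python3 -m jog '[{"linear":[0,0,0.025],"roll":0},{"linear":[0,0,0],"roll":0},{"linear":[0,0,0],"roll":0}]' >/dev/null; python3 o.py; python3 -m jog '[{"linear":[0,0,0.025],"roll":0},{"linear":[0,0,0],"roll":0},{"linear":[0,0,0],"roll":0}]' >/dev/null; python3 o.py; python3 -m jog '[{"linear":[0,0,0.025],"roll":0},{"linear":[0,0,0],"roll":0},{"linear":[0,0,0],"roll":0}]'>/dev/null; python3 o.py;  python3 -m jog '[{"linear":[0,0,0.025],"roll":0},{"linear":[0,0,0],"roll":0},{"linear":[0,0,0],"roll":0}]'>/dev/null; python3 o.py; done
```

```text
yaw 19.9 z 0.1751 F [-0.3  0.8  0.6] T [ 0.108  0.145 -0.031]
yaw 19.9 z 0.1743 F [-1.6  0.5  3.3] T [ 0.15   0.357 -0.061]
yaw 19.9 z 0.1733 F [-0.9  0.9  2.8] T [ 0.128  0.406 -0.003]
yaw 19.9 z 0.1723 F [-3.1  1.5  4. ] T [ 0.185  0.483 -0.092]
```

```bash
python3 -m jog '[{"linear":[0.015,-0.015,0],"roll":0},{"linear":[0,0,0],"roll":0},{"linear":[0,0,0],"roll":0}]'; python3 o.py
python3 -m jog '[{"linear":[0,0,0],"roll":0.4},{"linear":[0,0,0],"roll":0.4},{"linear":[0,0,0],"roll":0}]' >/dev/null; python3 o.py
python3 -m jog '[{"linear":[0,0,0],"roll":0.4},{"linear":[0,0,0],"roll":0.4},{"linear":[0,0,0],"roll":0}]' >/dev/null; python3 o.py
```

```text
time_s: 13.48
position: [0.5309, -0.1941, 0.1725]
tool_rot: [[-0.341, 0.94, 0.001], [0.94, 0.341, -0.001], [-0.001, 0.001, -1.0]]
ft_force: [0.4, 1.1, 4.0]
grip_width: 0.0307
gripper_force: 60.3
yaw 19.9 z 0.1725 F [0.4 1.1 4. ] T [ 0.018 -0.138  0.032]
yaw 15.9 z 0.1724 F [-0.  -0.4  3.7] T [-0.115 -0.07   0.001]
yaw 11.9 z 0.1723 F [ 0.1 -0.7  2.5] T [-0.096 -0.026 -0.07 ]
```

The torque is low and it's engaged, so I keep turning clockwise while following it down.

```bash

python3 -m jog '[{"linear":[0,0,0.015],"roll":0.4},{"linear":[0,0,0.015],"roll":0.4},{"linear":[0,0,0.01],"roll":0.4},{"linear":[0,0,0],"roll":0}]' >/dev/null; python3 o.py
python3 -m jog '[{"linear":[0,0,0.008],"roll":0.4},{"linear":[0,0,0.008],"roll":0.4},{"linear":[0,0,0.008],"roll":0.4},{"linear":[0,0,0],"roll":0}]' >/dev/null; python3 o.py
python3 -m jog '[{"linear":[0,0,0.005],"roll":0.4},{"linear":[0,0,0.005],"roll":0.4},{"linear":[0,0,0.005],"roll":0.4},{"linear":[0,0,0],"roll":0}]' >/dev/null; python3 o.py
python3 -m jog '[{"linear":[0,0,0.005],"roll":0.4},{"linear":[0,0,0.005],"roll":0.4},{"linear":[0,0,0.005],"roll":0.4},{"linear":[0,0,0],"roll":0}]' >/dev/null; python3 o.py
```

```text
yaw 6.0 z 0.1707 F [ 0.3 -0.7  5. ] T [-0.022 -0.026 -0.019]
yaw -0.0 z 0.1698 F [ 0.4 -0.8  4.5] T [ 0.014  0.066 -0.057]
yaw -6.0 z 0.1692 F [ 0.1 -0.5  4.8] T [ 0.031  0.056 -0.001]
yaw -12.0 z 0.1685 F [-0.6  0.2  5.3] T [ 0.013  0.067 -0.083]
```

```bash

python3 -m jog '[{"linear":[0,0,0.004],"roll":0.4},{"linear":[0,0,0.004],"roll":0.4},{"linear":[0,0,0.004],"roll":0.4},{"linear":[0,0,0],"roll":0}]' >/dev/null; python3 o.py
python3 -m jog '[{"linear":[0,0,0.004],"roll":0.4},{"linear":[0,0,0.004],"roll":0.4},{"linear":[0,0,0.004],"roll":0.4},{"linear":[0,0,0],"roll":0}]' >/dev/null; python3 o.py
python3 -m jog '[{"linear":[0,0,0.004],"roll":0.4},{"linear":[0,0,0.004],"roll":0.4},{"linear":[0,0,0],"roll":0}]' >/dev/null; python3 o.py
python3 -m jog '[{"linear":[0,0,0.004],"roll":0.4},{"linear":[0,0,0.004],"roll":0.4},{"linear":[0,0,0],"roll":0}]' >/dev/null; python3 o.py
```

```text
yaw -18.0 z 0.168 F [-0.2 -0.2  4.2] T [0.027 0.054 0.047]
yaw -24.0 z 0.1675 F [-0.1  0.5  4.2] T [ 0.005  0.096 -0.058]
yaw -28.0 z 0.1672 F [0.2 0.8 5.8] T [ 0.108  0.125 -0.032]
yaw -32.0 z 0.1669 F [0.1 0.2 5.5] T [ 0.08   0.048 -0.053]
```

52° turned so far, so now smaller steps with a torque check after each.

```bash

python3 -m jog '[{"linear":[0,0,0.003],"roll":0.3},{"linear":[0,0,0.003],"roll":0.3},{"linear":[0,0,0],"roll":0},{"linear":[0,0,0],"roll":0}]' >/dev/null; python3 o.py
python3 -m jog '[{"linear":[0,0,0.003],"roll":0.3},{"linear":[0,0,0.003],"roll":0.3},{"linear":[0,0,0],"roll":0},{"linear":[0,0,0],"roll":0}]' >/dev/null; python3 o.py
python3 -m jog '[{"linear":[0,0,0.003],"roll":0.3},{"linear":[0,0,0],"roll":0},{"linear":[0,0,0],"roll":0}]' >/dev/null; python3 o.py
python3 -m jog '[{"linear":[0,0,0.003],"roll":0.3},{"linear":[0,0,0],"roll":0},{"linear":[0,0,0],"roll":0}]' >/dev/null; python3 o.py
```

```text
yaw -34.9 z 0.1666 F [-0.7  0.5  5.3] T [0.11  0.111 0.007]
yaw -37.9 z 0.1664 F [-0.5  1.5  4.2] T [0.067 0.056 0.004]
yaw -39.5 z 0.1663 F [0.2 0.9 4.6] T [-0.002  0.011 -0.098]
yaw -41.0 z 0.1662 F [-0.2 -0.3  5.3] T [ 0.007 -0.021  0.025]
```

```bash

python3 -m jog '[{"linear":[0,0,0.003],"roll":0.3},{"linear":[0,0,0],"roll":0},{"linear":[0,0,0],"roll":0}]' >/dev/null; python3 o.py
python3 -m jog '[{"linear":[0,0,0.003],"roll":0.3},{"linear":[0,0,0],"roll":0},{"linear":[0,0,0],"roll":0}]' >/dev/null; python3 o.py
python3 -m jog '[{"linear":[0,0,0.003],"roll":0.3},{"linear":[0,0,0],"roll":0},{"linear":[0,0,0],"roll":0}]' >/dev/null; python3 o.py
python3 -m jog '[{"linear":[0,0,0.003],"roll":0.3},{"linear":[0,0,0],"roll":0},{"linear":[0,0,0],"roll":0}]' >/dev/null; python3 o.py
```

```text
yaw -42.5 z 0.1661 F [-0.2  0.2  5. ] T [-0.035 -0.075 -0.039]
yaw -44.0 z 0.166 F [ 0.4 -0.5  5.6] T [-0.008  0.005 -0.011]
yaw -45.5 z 0.1659 F [0.1 0.1 5.6] T [-0.012  0.006 -0.056]
yaw -47.0 z 0.1658 F [1.1 0.4 3.8] T [-0.013 -0.016 -0.026]
```

```bash

python3 -m jog '[{"linear":[0,0,0.003],"roll":0.3},{"linear":[0,0,0],"roll":0},{"linear":[0,0,0],"roll":0}]' >/dev/null; python3 o.py
python3 -m jog '[{"linear":[0,0,0.003],"roll":0.3},{"linear":[0,0,0],"roll":0},{"linear":[0,0,0],"roll":0}]' >/dev/null; python3 o.py
python3 -m jog '[{"linear":[0,0,0.003],"roll":0.3},{"linear":[0,0,0],"roll":0},{"linear":[0,0,0],"roll":0}]' >/dev/null; python3 o.py
```

```text
yaw -48.5 z 0.1657 F [-0.1  0.1  5.1] T [-0.014 -0.004 -0.002]
yaw -50.0 z 0.1656 F [ 0.9 -0.4  5.7] T [-0.032  0.001 -0.078]
yaw -51.5 z 0.1655 F [ 0.2 -0.3  6. ] T [ 0.032 -0.037 -0.054]
```

```bash

python3 -m jog '[{"linear":[0,0,0.003],"roll":0.3},{"linear":[0,0,0],"roll":0},{"linear":[0,0,0],"roll":0}]' >/dev/null; python3 o.py
python3 -m jog '[{"linear":[0,0,0.003],"roll":0.3},{"linear":[0,0,0],"roll":0},{"linear":[0,0,0],"roll":0}]' >/dev/null; python3 o.py
python3 -m jog '[{"linear":[0,0,0.002],"roll":0.3},{"linear":[0,0,0],"roll":0},{"linear":[0,0,0],"roll":0}]' >/dev/null; python3 o.py
```

```text
yaw -53.0 z 0.1654 F [0.4 0.3 5.8] T [-0.041 -0.03  -0.001]
yaw -54.4 z 0.1653 F [ 0.4 -0.6  5. ] T [-0.083 -0.107  0.17 ]
yaw -55.9 z 0.1652 F [ 1.4 -0.4  5.4] T [-0.045 -0.119  0.262]
```

The torque rose to 0.26 N·m and the height matches the flange, so it's home. I'll ease off the spring, release and rise.

```bash

python3 -m jog '[{"linear":[0,0,-0.03],"roll":0},{"linear":[0,0,-0.03],"roll":0},{"linear":[0,0,-0.03],"roll":0},{"linear":[0,0,0],"roll":0}]' >/dev/null; python3 o.py
python3 -m jog '[{"linear":[0,0,0],"roll":0},{"linear":[0,0,0],"roll":0},{"linear":[0,0,0],"roll":0},{"linear":[0,0,0],"roll":0},{"linear":[0,0,0],"roll":0},{"linear":[0,0,0],"roll":0},{"linear":[0,0,0],"roll":0},{"linear":[0,0,0],"roll":0}]' 1
python3 -m jog '[{"linear":[0,0,-0.2],"roll":0},{"linear":[0,0,-0.3],"roll":0},{"linear":[0,0,-0.5],"roll":0},{"linear":[0,0,-0.7],"roll":0},{"linear":[0,0,-0.7],"roll":0},{"linear":[0,0,-0.5],"roll":0},{"linear":[0,0,0],"roll":0},{"linear":[0,0,0],"roll":0},{"linear":[0,0,0],"roll":0},{"linear":[0,0,0],"roll":0}]' 
python3 - <<'E'
from h import *
w=optics.get_image("wrist")[:,:,::-1].copy(); a=optics.get_image("scene")[:,:,::-1].copy(); c=cam("scene"); u=proj(0,(.531,-.194,.13),c).astype(int)
a=cv2.resize(a[u[1]-40:u[1]+40,u[0]-40:u[0]+40],(384,384),interpolation=cv2.INTER_CUBIC); cv2.imwrite("pics/c9.png",np.hstack([a,w[:,60:460]]))
E
```

```text
yaw -56.0 z 0.1688 F [1.4 0.4 2.8] T [-0.252 -0.4    0.327]
time_s: 21.15
position: [0.5305, -0.1938, 0.1686]
tool_rot: [[0.83, 0.558, -0.0], [0.558, -0.83, 0.0], [-0.0, -0.0, -1.0]]
ft_force: [-0.1, 0.2, -0.4]
grip_width: 0.0853
gripper_force: 0.0
time_s: 21.98
position: [0.5302, -0.1937, 0.2835]
tool_rot: [[0.83, 0.558, -0.002], [0.558, -0.83, 0.001], [-0.001, -0.002, -1.0]]
ft_force: [0.5, -0.3, 0.1]
grip_width: 0.0857
gripper_force: 0.0
```

View pics/c9.png

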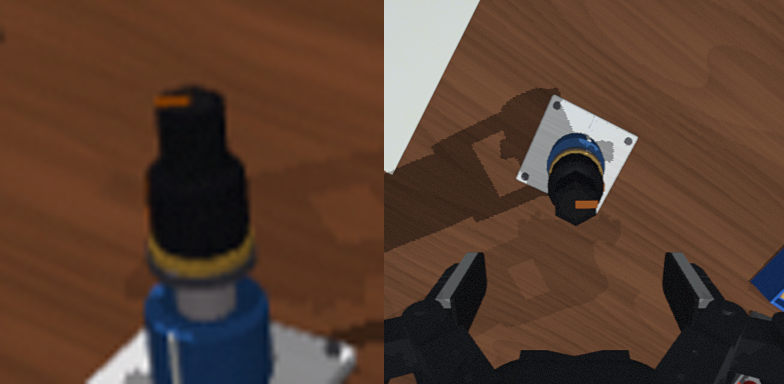

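The shell sits upright against the flange, with just the brass rim showing below it, and the gripper is clear. Handing in.

```bash
python3 -c "
from rig import env
print(env.close_job())"
```

```text
the job is handed in; nothing more can be done
None
```

The shell is screwed down on the brass flange and released, and I handed the job in at about 22 s. The evidence that it is home is a torque rise to about 0.3 N·m, a height matching the flange and the final pictures; the hand-in returned no verdict.

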